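# Close up the pedal-circuit test jig and hold it on test

### The arm

A 6-joint arm with a two-finger parallel gripper is mounted at the origin on the work surface. World frame = base frame: x ahead of the robot, y to its left, z up, the work surface at z = 0. Lengths are in m, angles in rad, forces in N, time in s.
With the tool pointing down it reaches from about 0.35 to 0.875 m from the base axis. Payload 15.5 kg.
Tool frame: the origin (TCP) lies on the centre line of the jaws, within the pads' length; the fingertips stand 14 mm ahead of it and the grasp point (between the pads) lies 5 mm behind it; z points along the fingers, y is the line along which they close (so a half turn about z gives the same grasp; the last joint's range is limited). The gripper opens to 85 mm and grips with 20 to 120 N. Pads are 22 mm wide; open, the fingers measure 114 mm over their backs; the gripper's body (76 mm by 85 mm) begins 54 mm behind the grasp point. The pads swing forward as they close: fully open they stand 13 mm farther back than shut.
Start: joints at [1.056, 0.494, 1.345, -0, 1.302, -0.096], TCP at [0.255, 0.571, 0.245] pointing down, gripper open.
Joint ranges: [-2.91, 2.91], [-0.82, 2.16], [0.22, 2.67], [-1.22, 4.37], [0.12, 2.79], [-3.08, 3.08]. Speed limits (rad/s): [1.89, 1.89, 2.57, 3.01, 3.01, 3.01].

### API

Orientations are given as a rotation vector (axis times angle).
In Python, from cell import env, eyes, ticket gives the robot as it stands (env), with the cameras (eyes) and the job (ticket).
- The arm moves only by the shell command python3 inch.py 'ROWS' [OPENING] [FORCE]. ROWS is a JSON list of rows, 1 to 10 of them, each written [[dx, dy, dz], [rx, ry, rz]]: dx, dy, dz in shares of the most that a row can go, 1 being 50 mm, then a rotation vector rx, ry, rz in parts of the range, where 1.0 means 4 rad; each row shifts and turns the commanded pose from where the row before left it, along the tool's axes as they then stand; what a row does not reach is not made up. A row lasts 1/10 s, in which the tool goes at most 0.05 m and 0.15 rad, less where a joint would pass 70% of its speed; a pose out of reach is approached as far as the arm can. OPENING is the finger opening in m, set as the command begins (- or left out keeps the last). The fingers move at their own pace and stop on an object; FORCE is the grip in N (left out, the last holds). Time passes only in rows, so rows that do not move let the fingers close. It prints the time, the measured TCP pose, the force, the opening and the grip force at its end. Shift and turn numbers lie between -1 and 1, and a call with a number outside is refused. Input that does not fit is refused with a message, and nothing moves.
- env.read_state(): the state, without advancing time (a new reading comes with each control period).
- eyes.grab_frame(name): name is "scene" or "top" or "wrist"; returns the picture (420x560x3 uint8, red, green, blue); there is no depth.
- eyes.camera_params(name): a dict with "camera_matrix" (3x3 intrinsics, pixels), "R" (3x3) and "t" (3): a world point X has camera coordinates R X + t; the wrist camera has in their place "hand_eye" (4x4, takes a point from camera to tool coordinates, whose origin is the TCP and whose axes are the flange's). Camera axes: x right, y down, z forward; pixel columns grow to the right and rows downward; lengths in m; the calibration is good to about 2 mm. A picture is of the moment at which its call begins: read the wrist's pose just before it. camera_params takes no time and is no camera call.
- ticket.hand_in(): hands the job in; it is judged then, once.
The state is a dict: "time": time; "q": joint angles; "joint_vel": joint speeds; "tau": joint torques, N m; "position": TCP position; "orientation": TCP orientation; "ft_force": force on the tool from outside, world axes, zero at the start; "wrist_torque": the same for the moment, N m; "grip_width": finger opening in m; "gripper_force": force on a finger pad.
Only numpy, scipy, OpenCV 4.12 (cv2) and the standard library are available. Lean on these libraries where they do the work, as an engineer would, in place of code of your own. Each camera call takes 0.05 s, during which the arm holds its last target. There are 200 camera calls.

### The job

Close up the test jig for a screened reading of the circuit board in it: first push the blue side door shut until it clicks home on its catch, then fit the black cover over the jig's two locating pins, matching the red marks, and press it down fully home, level and flat on the rim, against the springs under the board. Finish while still gripping the cover and holding it pressed down, do not let go; leave the two pedals, the mug and the screwdriver where they are.

Things in the scene. Friction and masses are not known exactly. Their poses are not given: they have to be found in the camera images.
- jig: Fixed test jig: open-topped aluminium box, 180 (x) x 130 (y) mm, on a dark steel base plate, 200 x 180 x 10 mm. Origin: centre of the base's underside on the bench; z up, x along the box, turned at most 0.3 rad from world x. The blue door is on the -y side; a red mark on the rim shows the +x end. End walls 20 mm, side walls 8 mm thick. Two upright steel pins stand on the end walls.
- jig_rim (a point): Centre of the box's flat top rim, 80 mm above the bench, above the jig's origin; axes as the jig's. The cover's origin comes here when it is home.
- pin_a (a point): Centre of the top of the pin at the jig's -x end, at (-80, 0) mm in the jig's frame, 92 mm above the bench: 8 mm diameter, 12 mm out of the rim, the top 4.5 mm tapering to 3.6 mm. It goes into the cover's round hole, hole_a.
- pin_b (a point): Centre of the top of the like pin at the jig's +x end (red mark), at (80, 30) mm in the jig's frame, 92 mm above the bench. It goes into the cover's slot, hole_b.
- door (a joint): Angle of the blue side door, rad: 0 is shut against its stop; at most 1.3; starts 0.6 to 1.1 open and swings lightly, opening clockwise seen from above. Near shut its foot must ride over a sprung steel ball at the free edge: the push stiffens (about 4 to 5 N at door_push) from about 0.07 rad; below 0.03 rad it is over the ball, which then holds it shut.
- door_hinge (a point): On the door's vertical hinge line, 43 mm above the bench, at (-78, -68.5) mm in the jig's frame. Axes are the door's: x from hinge to free edge, -y out of its outer face. The door is 152 mm wide, 5 mm thick (centred on the hinge line), 14 to 72 mm above the bench. A black knob, 13 mm across, stands 12 mm out of the outer face, 138 mm from the hinge line and 55 mm above the bench.
- door_push (a point): A good place to push: on the door's outer face, 105 mm from the hinge line, 43 mm above the bench. Axes as door_hinge.
- cover: Loose black plastic cover plate, 180 (x) x 130 (y) x 16 mm, about 0.45 kg, lying on the bench on four white pushers (8 mm diameter, 20 mm long, at x +-48, y +-31 mm) under it. Origin: centre of the plate's underside, z up. It goes on one way only, its axes along the jig's (it starts within 0.8 rad of that), the red mark on its top over the jig's red mark.
- hole_a (a point): Mouth of the round blind hole in the cover's underside, at (-80, 0) mm: 9.6 mm diameter, 13.5 mm deep.
- hole_b (a point): Mouth of the blind slot in the cover's underside, at (80, 30) mm: 15.6 mm along the cover's x, 9.6 mm along y, 13.5 mm deep.
- cover_grip (a point): Middle of the cover's aluminium bow handle: a straight bar 106 mm long along the cover's x, 14 mm wide (y), 12 mm high, its centre 48 mm above the plate's underside, with a 26 mm gap between bar and plate. The bar's feet are at x +-47 mm.
- board (a joint): How far the green circuit board inside the box (120 x 80 mm, top 65 mm above the bench) is pressed down on its spring probes, m. 0: up; the cover, let go on the pins, rests with its pushers on it, 5 mm above the rim. 0.005: cover home; the springs then push up with 16 N, about 12 N more than the cover's weight. Its own stop is at 0.007.
- green_pedal: Bystander: green effects pedal, 66 x 122 x 51 mm, origin under its centre.
- blue_pedal: Bystander: blue effects pedal, 66 x 122 x 51 mm, origin under its centre.
- mug: Bystander: white mug, 80 mm diameter, 95 mm high, origin under its centre.
- screwdriver: Bystander: red-handled screwdriver lying on the bench, about 200 mm long.

How it is judged:
On the way, in this order (a step that is already met when the one before it is completed fails the run):
1. the door is shut on its catch (value of joint door below 0.02 rad), for 0.2 s.
2. the cover has dropped over both pins (z of cover in the frame of jig below 0.0885 m and horizontal distance between cover and jig below 0.004 m and angle between the x axis of cover and the x axis of jig, either way round below 0.05 rad), for 0.1 s.
At the end, for the whole second after the job is handed in: The door is shut (under 0.02 rad); the cover is on both pins, centred on the jig within 3 mm and lined up within 0.04 rad, level within 0.02 rad, its underside within 1.5 mm of the rim, the circuit board pressed down more than 3.5 mm; the gripper's fingers still hold the cover (contact over 3 N) (value of joint door below 0.02 rad and z of cover in the frame of jig below 0.0815 m and horizontal distance between cover and jig below 0.003 m and angle between the x axis of cover and the x axis of jig, either way round below 0.04 rad and angle between cover's own z axis and vertical below 0.02 rad and value of joint board above 0.0035 m and contact force between the fingers and cover above 3 N); the arm keeps its last pose, push and grip.
It fails at once if the green pedal is disturbed (distance of green_pedal from where it was at the start of the episode above 0.02 m).
It fails at once if the blue pedal is disturbed (distance of blue_pedal from where it was at the start of the episode above 0.02 m).
It fails at once if the mug is disturbed (distance of mug from where it was at the start of the episode above 0.02 m).
It fails at once if the screwdriver is disturbed (distance of screwdriver from where it was at the start of the episode above 0.02 m).
It also fails if it takes over 61 s, if anything falls off the work surface, if the arm or the gripper's body presses on something with over 40 N, if the wrist force passes 120 N, or if a joint passes its speed limit or range.

## Working session

There is one attempt and no reset: what is moved stays moved. The work goes in short steps, Python scripts to look and compute and a shell command to move; the robot and the scene stay as the last step left them, time stands still between calls to the robot, and variables do not carry over. Pictures are saved under pics/ and viewed, at most 10 in all, crops included, and the job is handed in when it is done.

```bash
ls; mkdir -p pics; python3 - <<'E'
from cell import env, eyes, ticket
import cv2
s=env.read_state();print({k:s[k] for k in("time","position","orientation","q")})
for n in("top","scene"):
    f=eyes.grab_frame(n);cv2.imwrite(f"pics/{n}0.png",f[:,:,::-1])
    p=eyes.camera_params(n);print(n,p)
print(eyes.camera_params("wrist"))
E
```

```text
cell.py
inch.py
pics
{'time': 0.0, 'position': array([0.25458305, 0.5704459 , 0.24470215]), 'orientation': array([-6.54487949e-01, -3.07233058e+00,  1.77373609e-03]), 'q': array([ 1.05549517e+00,  4.94189150e-01,  1.34611450e+00, -3.23343071e-05,
        1.30246328e+00, -9.55143140e-02])}
top {'camera_matrix': array([[400.40862614,   0.        , 279.50945041],
       [  0.        , 400.40862614, 204.7877791 ],
       [  0.        ,   0.        ,   1.        ]]), 'R': array([[ 0.03023628, -0.99953824,  0.00301114],
       [-0.97914803, -0.03022465, -0.20088703],
       [ 0.20088528,  0.00312572, -0.97960979]]), 't': array([-0.04314806,  0.58523735,  1.05433759])}
scene {'camera_matrix': array([[399.01421677,   0.        , 278.71117453],
       [  0.        , 399.01421677, 206.29259598],
       [  0.        ,   0.        ,   1.        ]]), 'R': array([[-0.49650838,  0.86783015,  0.01871547],
       [ 0.54555485,  0.3287514 , -0.77090364],
       [-0.67516616, -0.3725498 , -0.63667677]]), 't': array([ 0.31443491, -0.25627465,  1.56678258])}
{'camera_matrix': array([[332.99285418,   0.        , 281.09824604],
       [  0.        , 332.99285418, 209.58121203],
       [  0.        ,   0.        ,   1.        ]]), 'hand_eye': array([[ 2.82497460e-04, -9.53775094e-01, -3.00521196e-01,
         7.74297592e-02],
       [ 9.99999675e-01,  4.96313489e-04, -6.35143472e-04,
         5.03863158e-04],
       [ 7.54936749e-04, -3.00520919e-01,  9.53774925e-01,
        -1.29040915e-01],
       [ 0.00000000e+00,  0.00000000e+00,  0.00000000e+00,
         1.00000000e+00]])}
```

View pics/top0.png

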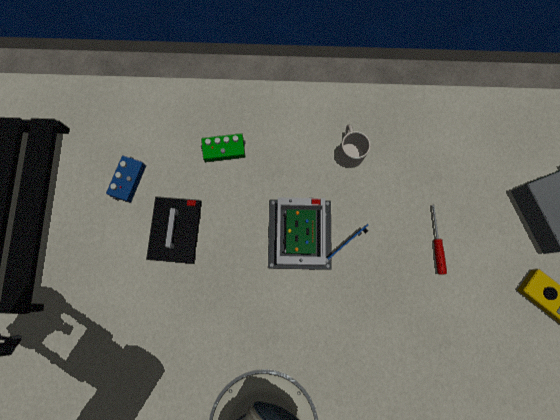

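View pics/scene0.png

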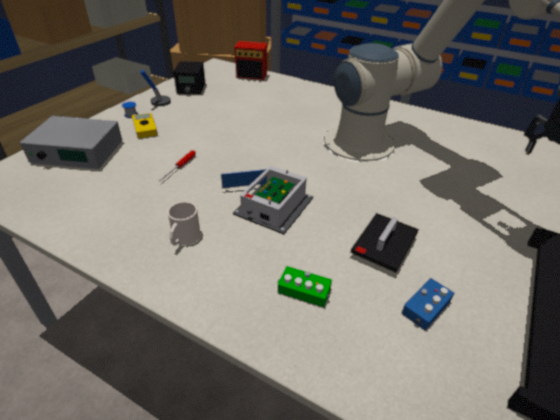

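The top view shows the jig at about (302,231) with its red mark at (316,201). The door runs from its hinge at (328,261) to its free edge at (366,227). The cover is at about (175,230), with its red mark at (191,202).

```bash
python3 - <<'E'
import cv2
f=cv2.imread("pics/top0.png")
cv2.imwrite("pics/jig.png",cv2.resize(f[190:275,262:376],None,fx=7,fy=7,interpolation=cv2.INTER_CUBIC))
cv2.imwrite("pics/cov.png",cv2.resize(f[190:270,140:212],None,fx=7,fy=7,interpolation=cv2.INTER_CUBIC)*1)
E
```

```text
(no output)
```

View pics/jig.png

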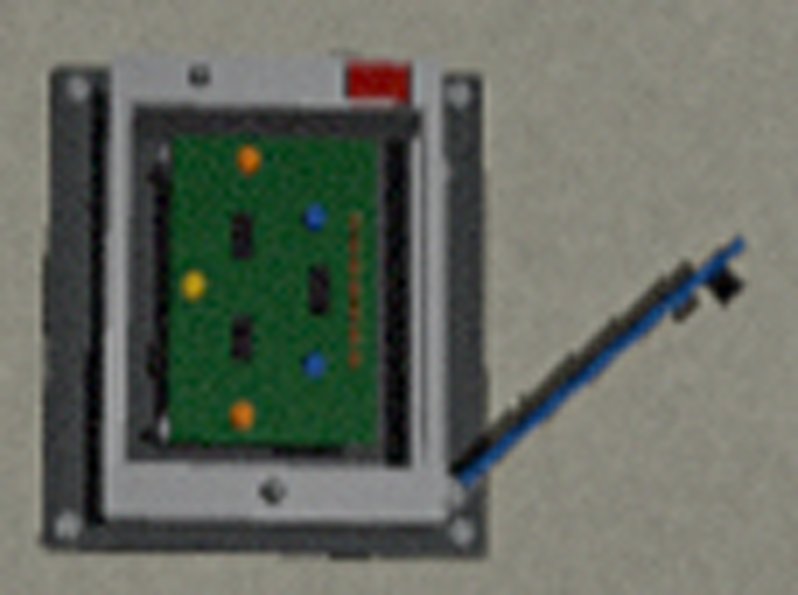

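View pics/cov.png

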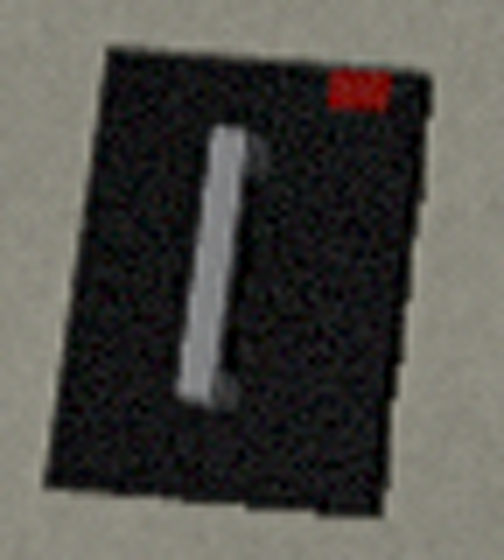

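The jig crop shows pin_b at (199,75), pin_a at (272,490), and rim corners at (110,58), (442,62), (447,520) and (103,517). The door top runs from (465,478) to (742,242). In the cover crop the plate corners are (108,48), (431,75), (382,515) and (45,487), and the bar top runs from (228,127) to (196,402).

```bash
cat > h.py <<'E'
import numpy as np, cv2
from scipy.spatial.transform import Rotation as Ro
from cell import env, eyes, ticket
def ray(n,uv,z,s=None):
    p=eyes.camera_params(n); d=np.linalg.solve(p["camera_matrix"],[*uv,1])
    if n=="wrist":
        H=p["hand_eye"]; A=Ro.from_rotvec(s["orientation"]).as_matrix()
        o=A@H[:3,3]+s["position"]; d=A@H[:3,:3]@d
    else:
        o=-p["R"].T@p["t"]; d=p["R"].T@d
    return o+d*(z-o[2])/d[2]
def crop(c,off,k): return [(c[i]+.5)/k-.5+off[i] for i in(0,1)]
def fit(loc,w):  # 2D rigid fit
    loc=np.array(loc,float);w=np.array(w)[:,:2]
    a,b=loc-loc.mean(0),w-w.mean(0)
    th=np.arctan2((a[:,0]*b[:,1]-a[:,1]*b[:,0]).sum(),(a*b).sum())
    R=np.array([[np.cos(th),-np.sin(th)],[np.sin(th),np.cos(th)]])
    t=w.mean(0)-R@loc.mean(0)
    return t,th,(w-(loc@R.T+t))
def goto(p,th,s=None):
    "tool-frame delta to world p with tool down, tool x heading th"
    s=s or env.read_state(); A=Ro.from_rotvec(s["orientation"])
    T=Ro.from_matrix(np.array([[np.cos(th),np.sin(th),0],[np.sin(th),-np.cos(th),0],[0,0,-1]]))
    return A.inv().apply(np.array(p)-s["position"]),(A.inv()*T).as_rotvec()
E
python3 - <<'E'
from h import *
np.set_printoptions(precision=4,suppress=True)
J=lambda c,z:ray("top",crop(c,(262,190),7),z)
C=lambda c,z:ray("top",crop(c,(140,190),7),z)
w=[J((199,75),.092),J((272,490),.092)]+[J(c,.08) for c in((110,58),(442,62),(447,520),(103,517))]
print(fit([(.08,.03),(-.08,0),(.09,.065),(.09,-.065),(-.09,-.065),(-.09,.065)],w))
d=[J((465,478),.072),J((742,242),.072)];print(d,np.linalg.norm(d[1]-d[0]))
w=[C(c,.036) for c in((108,48),(431,75),(382,515),(45,487))]+[C((228,127),.074),C((196,402),.074)]
print(fit([(.09,.065),(.09,-.065),(-.09,-.065),(-.09,.065),(.053,0),(-.053,0)],w))
s=env.read_state();print(Ro.from_rotvec(s["orientation"]).as_matrix())
E
```

```text
(array([ 0.5137, -0.0848]), np.float64(0.016436831266666365), array([[-0.0003,  0.0001],
       [ 0.0008,  0.0014],
       [-0.0014, -0.0004],
       [-0.0011, -0.0003],
       [ 0.0013, -0.0005],
       [ 0.0006, -0.0003]]))
[array([ 0.4427, -0.1595,  0.072 ]), array([ 0.5373, -0.2667,  0.072 ])] 0.14301483570066964
(array([0.5121, 0.2687]), np.float64(-0.04479248766280597), array([[-0.0004,  0.0008],
       [-0.0018, -0.0016],
       [ 0.0004, -0.0027],
       [ 0.0015,  0.0011],
       [ 0.001 ,  0.002 ],
       [-0.0007,  0.0005]]))
[[-0.9132  0.4075 -0.0005]
 [ 0.4075  0.9132 -0.0009]
 [ 0.0001 -0.0011 -1.    ]]
```

Careful with the scale: shifts go in shares of 50 mm and turns go in shares of 4 rad. That gives: -0.145 rad / 4 = -0.0363.

```bash
python3 inch.py '[[[0,0,0],[0,0,-0.0363]],[[0,0,0],[0,0,-0.0363]],[[0,0,0],[0,0,-0.0363]]]' 0 40; cat >> h.py <<'E'
JT,JA=np.array([.5137,-.0848]),.0164
def jig(x,y):
    c,s=np.cos(JA),np.sin(JA); return JT+[c*x-s*y,s*x+c*y]
E
python3 - <<'E'
from h import *
np.set_printoptions(precision=4,suppress=True)
def P(f,off): 
    u=np.array([np.cos(f),-np.sin(f)]);n=np.array([-np.sin(f),-np.cos(f)])
    return np.array([-.078,-.0685])+.105*u+off*n
for f,o in((.9,.05),(.86,.0205),(.7,.02),(.5,.02),(.3,.019),(.2,.018),(.1,.0175),(.05,.017),(0,.017)):
    p=P(f,o);print(f,p,jig(*p))
print(goto([*jig(*P(.9,.05)),.245],np.pi+.0164))
E
```

```text
time: 0.4
position: [0.2546, 0.5705, 0.2449]
orientation: [0.033, -3.141, 0.001]
ft_force: [0.3, -0.7, 0.2]
grip_width: 0.0439
gripper_force: 0.0
0.9 [-0.0519 -0.1818] [ 0.4648 -0.2675]
0.86 [-0.025  -0.1614] [ 0.4913 -0.2466]
0.7 [-0.0106 -0.1514] [ 0.5056 -0.2364]
0.5 [ 0.0046 -0.1364] [ 0.5205 -0.2211]
0.3 [ 0.0167 -0.1177] [ 0.5323 -0.2022]
0.2 [ 0.0213 -0.107 ] [ 0.5368 -0.1914]
0.1 [ 0.0247 -0.0964] [ 0.54   -0.1808]
0.05 [ 0.026  -0.0907] [ 0.5412 -0.1751]
0 [ 0.027  -0.0855] [ 0.5421 -0.1698]
(array([-0.1924, -0.8423,  0.0004]), array([-0.0006, -0.0004,  0.0048]))
```

In the tool's units: -0.0426 m is -0.852, -0.04 m is -0.8.

```bash
python3 inch.py '[[[-0.6,-0.8,0],[0,0,0]],[[-0.6,-0.8,0],[0,0,0]],[[-0.6,-0.8,0],[0,0,0]],[[-0.6,-0.8,0],[0,0,0]],[[-0.09,-0.852,0],[0,0,0]],[[-0.09,-0.852,0],[0,0,0]],[[-0.09,-0.852,0],[0,0,0]],[[-0.09,-0.852,0],[0,0,0]],[[-0.09,-0.852,0],[0,0,0]],[[-0.09,-0.852,0],[0,0,0]]]' | head -2; python3 inch.py '[[[-0.09,-0.852,0],[0,0,0]],[[-0.09,-0.852,0],[0,0,0]],[[-0.09,-0.852,0],[0,0,0]],[[-0.09,-0.852,0],[0,0,0]],[[-0.09,-0.852,0],[0,0,0]],[[-0.09,-0.852,0],[0,0,0]],[[-0.09,-0.852,0],[0,0,0]],[[-0.09,-0.852,0],[0,0,0]],[[-0.09,-0.852,0],[0,0,0]],[[-0.09,-0.852,0],[0,0,0]]]'
python3 - <<'E'
from h import *
print(goto([*jig(-.0519,-.1818),.043],np.pi+.0164))
s=env.read_state();f=eyes.grab_frame("wrist");cv2.imwrite("pics/w1.png",f[:,:,::-1]);print(s["position"],s["orientation"])
E
```

```text
time: 1.4
position: [0.4078, 0.1558, 0.2452]
time: 2.4
position: [0.4592, -0.2697, 0.2451]
orientation: [0.023, -3.141, -0.0]
ft_force: [0.7, 0.4, -0.1]
grip_width: 0.0
gripper_force: 0.0
(array([-0.00566969,  0.00208288,  0.20209764]), array([ 0.00030961, -0.00029314, -0.00154046]))
[ 0.45921047 -0.26965521  0.24509864] [ 2.33389044e-02 -3.14121024e+00 -4.82501901e-04]
```

View pics/w1.png

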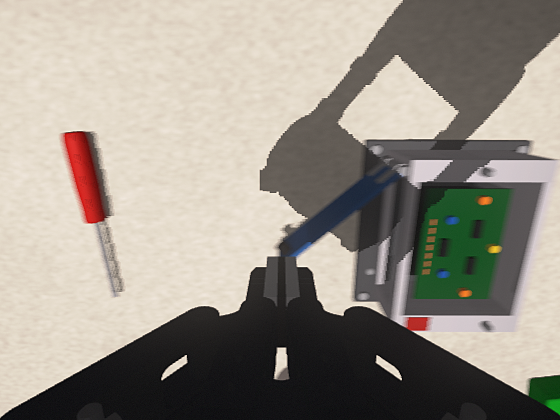

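The wrist view shows the door from (390,175) to its free edge at (290,250). The pins are at about (488,172) for a and (487,325) for b. The fingers are clear of the door, on its outer side.

In the tool's units: 0.042 m is 0.84, 0.04 m is 0.8.

```bash
python3 - <<'E'
from h import *
s=dict(position=np.array([ 0.45921047,-0.26965521,0.24509864]),orientation=np.array([ 2.33389044e-02,-3.14121024,-4.825e-04]))
print(fit([(-.08,0),(.08,.03)],[ray("wrist",c,.092,s) for c in((488,172),(487,325))]), ray("wrist",(290,250),.072,s))
E
python3 inch.py '[[[-0.02,0.01,0.8],[0,0,0]],[[-0.02,0.01,0.8],[0,0,0]],[[-0.02,0.01,0.8],[0,0,0]],[[-0.02,0.01,0.8],[0,0,0]],[[-0.02,0,0.84],[0,0,0]],[[0,0,0],[0,0,0]]]'
```

```text
(array([ 0.51143394, -0.09186683]), np.float64(0.007868991361242535), array([[ 0.00288253,  0.00056399],
       [-0.00288253, -0.00056399]])) [ 0.51885235 -0.25936243  0.072     ]
time: 3.05
position: [0.4622, -0.264, 0.0391]
orientation: [0.024, -3.135, -0.007]
ft_force: [-0.5, -0.3, 0.8]
grip_width: 0.0002
gripper_force: 0.0
```

In the tool's units: 0.019 m is 0.38, -0.0152 m is -0.304.

```bash
python3 inch.py '[[[-0.294,0.17,-0.04],[0,0,0]],[[-0.294,0.17,-0.04],[0,0,0]],[[-0.288,0.2,0],[0,0,0]],[[-0.304,0.3,0],[0,0,0]],[[-0.24,0.38,0],[0,0,0]],[[-0.092,0.214,0],[0,0,0]],[[-0.068,0.212,0],[0,0,0]],[[0,0,0],[0,0,0]]]'
python3 inch.py '[[[-0.026,0.114,0],[0,0,0]],[[-0.02,0.07,0],[0,0,0]],[[0,0,0],[0,0,0]]]'
python3 - <<'E'
from h import *
print(goto([*jig(.027,-.0855),.043],np.pi+.0164))
f=eyes.grab_frame("top");cv2.imwrite("pics/t2.png",cv2.resize(f[190:275,262:376],None,fx=7,fy=7,interpolation=cv2.INTER_CUBIC)[:,:,::-1])
E
```

```text
time: 3.85
position: [0.5427, -0.1811, 0.0478]
orientation: [-0.026, 3.141, -0.0]
ft_force: [-0.5, -1.0, 0.3]
grip_width: -0.0001
gripper_force: 0.0
time: 4.15
position: [0.546, -0.1759, 0.0491]
orientation: [-0.023, 3.137, -0.006]
ft_force: [-2.8, -16.5, 24.0]
grip_width: -0.0002
gripper_force: 7.8
(array([0.00385717, 0.00612977, 0.00610286]), array([-0.00408987,  0.00437805, -0.00165524]))
```

View pics/t2.png

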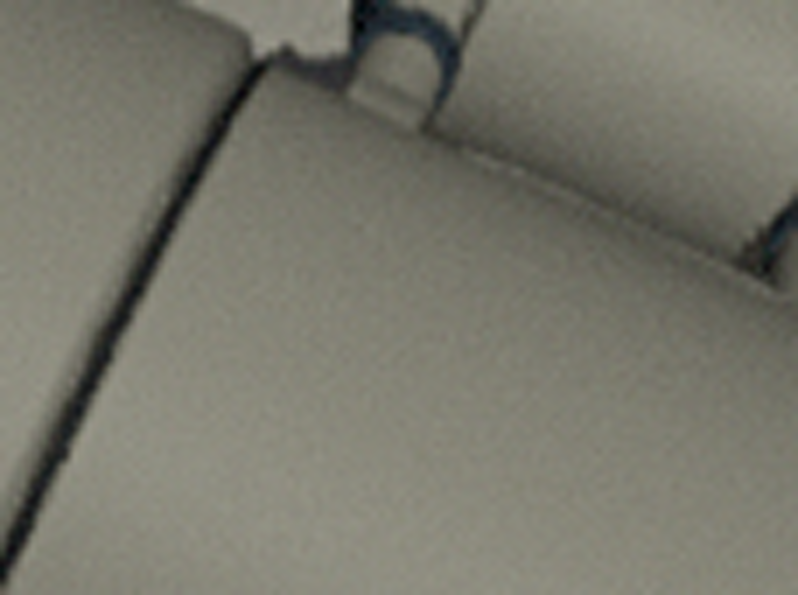

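The arm blocks the top view. The upward force suggests the wide part of the gripper is bearing on the door's or box's top edge, so I'll back off, rise and push with the fingertips only.

In the tool's units: -0.012 m is -0.24, -0.01 m is -0.2.

```bash
python3 inch.py '[[[0,-0.24,0],[0,0,0]],[[0.04,0,-0.2],[0,0,0]],[[0.04,0,-0.2],[0,0,0]],[[0,0,0],[0,0,0]]]'
python3 inch.py '[[[0,0.12,0],[0,0,0]],[[0,0.1,0],[0,0,0]],[[0,0.06,0],[0,0,0]],[[0,0,0],[0,0,0]]]'
python3 inch.py '[[[0,0.06,0],[0,0,0]],[[0,0,0],[0,0,0]]]'
```

```text
time: 4.6
position: [0.5406, -0.1852, 0.0688]
orientation: [-0.023, 3.14, -0.001]
ft_force: [0.3, 0.7, -0.3]
grip_width: 0.0001
gripper_force: 0.0
time: 5.0
position: [0.5402, -0.1703, 0.067]
orientation: [0.025, -3.141, -0.001]
ft_force: [0.3, -0.4, -0.3]
grip_width: 0.0001
gripper_force: 0.0
time: 5.2
position: [0.5403, -0.1692, 0.0671]
orientation: [0.025, -3.141, 0.003]
ft_force: [-2.4, -14.6, -3.3]
grip_width: -0.0002
gripper_force: 6.7
```

In the tool's units: 0.002 m is 0.04.

```bash
python3 inch.py '[[[0,0.04,0],[0,0,0]],[[0,0,0],[0,0,0]],[[0,0,0],[0,0,0]]]'; python3 inch.py '[[[0,-0.4,0],[0,0,0]],[[0,-0.4,0],[0,0,0]],[[0,-0.4,-0.4],[0,0,0]],[[0.4,0,-0.8],[0,0,0]],[[0.6,0,-0.9],[0,0,0]],[[0.6,0,-0.9],[0,0,0]],[[0.2,0,-0.4],[0,0,0]],[[0,0,0],[0,0,0]]]' 0.085
python3 - <<'E'
from h import *
s=env.read_state();f=eyes.grab_frame("wrist");np.savez("w3",p=s["position"],o=s["orientation"]);print(s["position"])
cv2.imwrite("pics/w3.png",f[:,:,::-1])
P=eyes.camera_params("wrist");H=P["hand_eye"];A=Ro.from_rotvec(s["orientation"]).as_matrix()
for x,y in((-.08,0),(.08,.03),(.09,-.065),(-.09,.065)):
    X=np.array([*jig(x,y),.09]);c=H[:3,:3].T@(A.T@(X-s["position"])-H[:3,3]);print((P["camera_matrix"]@c/c[2])[:2])
E
```

```text
time: 5.5
position: [0.5403, -0.1687, 0.0672]
orientation: [-0.025, 3.141, -0.006]
ft_force: [-4.7, -27.3, -4.5]
grip_width: -0.0005
gripper_force: 13.9
time: 6.3
position: [0.4555, -0.228, 0.2333]
orientation: [-0.023, 3.138, -0.004]
ft_force: [-0.3, 1.0, -0.2]
grip_width: 0.0852
gripper_force: 0.0
[ 0.455518   -0.22797342  0.23334059]
[452.10796439 176.65575092]
[457.61527781 337.74782045]
[359.48536037 346.1915348 ]
[533.32963492 164.58683153]
```

In the tool's units: 0.036 m is 0.72, -0.005 m is -0.1.

```bash
python3 inch.py '[[[-0.56,0.72,-0.1],[0,0,0]],[[-0.56,0.72,-0.1],[0,0,0]],[[-0.56,0.72,-0.1],[0,0,0]],[[-0.56,0.72,0],[0,0,0]],[[0,0,0],[0,0,0]],[[0,0,0],[0,0,0]]]'
python3 - <<'E'
from h import *
s=env.read_state();f=eyes.grab_frame("wrist");np.savez("w4",p=s["position"],o=s["orientation"]);print(s["position"])
cv2.imwrite("pics/w4f.png",f[:,:,::-1]);cv2.imwrite("pics/w4.png",cv2.resize(f[20:280,130:430],None,fx=2.3,fy=2.3,interpolation=cv2.INTER_CUBIC)[:,:,::-1])
P=eyes.camera_params("wrist");H=P["hand_eye"];A=Ro.from_rotvec(s["orientation"]).as_matrix()
for x,y in((-.08,0),(.08,.03)):
    X=np.array([*jig(x,y),.092]);c=H[:3,:3].T@(A.T@(X-s["position"])-H[:3,3]);print((P["camera_matrix"]@c/c[2])[:2])
E
```

```text
time: 6.95
position: [0.5657, -0.0806, 0.2438]
orientation: [0.027, -3.139, -0.001]
ft_force: [0.7, -0.5, -0.5]
grip_width: 0.0847
gripper_force: 0.0
[ 0.56570626 -0.08057924  0.24384132]
[276.07939541  29.12182388]
[309.98564575 227.69146322]
```

View pics/w4.png

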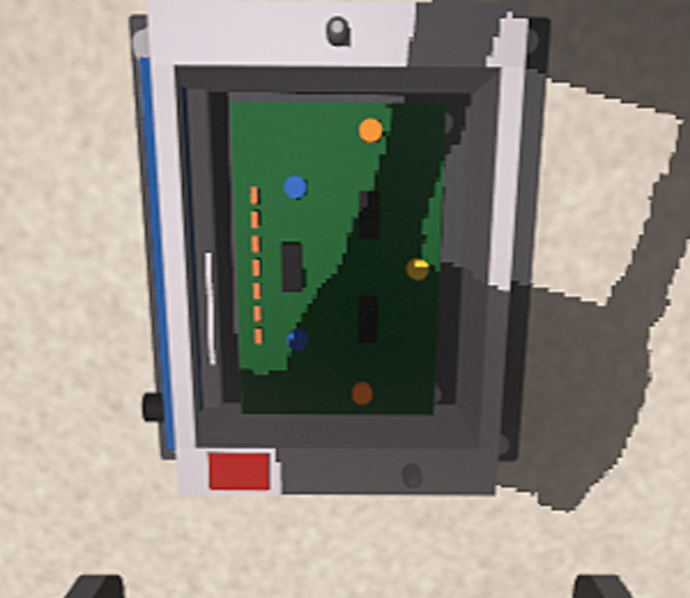

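The door is shut, parallel to the box wall on the left. Pin_a's top is near crop (338,27), and pin_b is near (411,474) in shadow. The bottom rim corners are (179,494) and (497,493). I'll localise the pins in the raw pixels.

```bash
python3 - <<'E'
import cv2,numpy as np
f=cv2.imread("pics/w4f.png");g=cv2.cvtColor(f,6)
print(g[24:44,268:287]);print(g[216:236,298:322])
a=cv2.resize(g[20:48,262:292],None,fx=13,fy=13,interpolation=cv2.INTER_CUBIC)
b=cv2.resize(g[212:240,295:325],None,fx=13,fy=13,interpolation=cv2.INTER_CUBIC)
cv2.imwrite("pics/pins.png",np.hstack([a,cv2.normalize(b,None,0,255,32)]))
E
```

```text
[[217 218 217 216 215 216 216 216 216 216 215 216 215 215 215 215 214 215
  214]
 [217 217 217 217 215 217 217 218 219 219 217 216 215 216 215 214 215 214
  214]
 [216 217 217 216 218 220 226 230 233 233 228 223 220 215 216 216 215 214
  214]
 [216 217 217 217 223 216 175 124  98  99 147 207 229 220 217 216 216 216
  214]
 [217 218 219 223 215 158  74  73  72  66  61 100 186 228 220 217 216 215
  216]
 [218 218 221 218 168  81  99 154 184 168 112  56  94 180 225 217 216 216
  217]
 [217 218 223 200 115  80 143 187 186 191 164  88  66 164 230 218 216 216
  215]
 [217 219 226 191  82  97 154 188 185 188 170 102  52 151 231 221 216 215
  217]
 [217 219 223 181  69  92 150 193 187 190 166  88  56  56 158 225 217 216
  215]
 [217 218 227 189  67  83 121 173 197 183 135  72  59  46 156 229 219 216
  217]
 [218 219 225 190  72  80  91 102 113 100  70  71  59  47 157 231 218 217
  215]
 [218 219 226 201 108  70  84  86  84  81  74  67  54  49 161 230 218 216
  216]
 [218 218 225 199 106  60  79  78  77  76  70  62  50  52 161 230 218 217
  217]
 [218 218 222 217 156  46  64  70  71  68  61  
[... 1841 characters left out ...]
82  85  83  83  84  81  69  62  66  71  72  73  70  64  72  84  81
   83  84  82  83  82  81]
 [ 85  83  84  84  84  83  84  78  65  65  70  74  72  67  69  78  83  83
   82  82  82  81  83  82]
 [ 85  84  83  84  83  84  83  85  79  65  63  68  67  70  79  84  84  83
   83  82  82  83  82  81]
 [ 85  83  84  85  85  83  83  84  84  83  82  78  83  83  84  83  83  82
   83  83  83  81  82  83]
 [ 82  81  81  79  80  81  82  80  81  81  82  81  81  81  80  80  80  81
   79  81  80  80  81  79]
 [ 67  67  65  68  67  68  69  69  67  67  68  66  67  67  67  68  68  69
   66  69  68  67  68  70]
 [183 185 188 186 184 180 180 176 172 174 174 172 168 167 168 169 171 170
  172 167 162 162 162 160]]
```

View pics/pins.png

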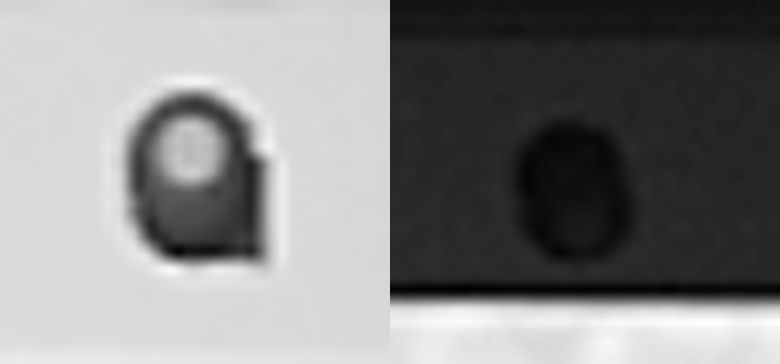

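Pin tops are at (276.1,31.0) and (309.6,229.2) in the raw image, within 2 px of prediction, so the jig pose holds. Next I'll view the cover from the same offset.

In the tool's units: 0.0442 m is 0.884, 0.005 m is 0.1, 0.0075 rad / 4 = 0.0019.

```bash
python3 inch.py '[[[-0.01,0.884,0.1],[0,0,0.0019]],[[-0.01,0.884,0.1],[0,0,0.0019]],[[-0.01,0.884,0.1],[0,0,0.0019]],[[-0.01,0.884,0.1],[0,0,0.0019]],[[-0.01,0.884,0.1],[0,0,0.0019]],[[-0.01,0.884,0.1],[0,0,0.0019]],[[-0.01,0.884,0.1],[0,0,0.0019]],[[-0.01,0.884,0.1],[0,0,0.0019]],[[0,0,0],[0,0,0]],[[0,0,0],[0,0,0]]]'
python3 - <<'E'
from h import *
np.set_printoptions(precision=4,suppress=True)
d=np.load("w4.npz");s4=dict(position=d["p"],orientation=d["o"])
w=[ray("wrist",c,.092,s4) for c in((276.1,31),(309.6,229.2))];print(fit([(-.08,0),(.08,.03)],w))
s=env.read_state();f=eyes.grab_frame("wrist");np.savez("w5",p=s["position"],o=s["orientation"]);print(s["position"],s["orientation"])
cv2.imwrite("pics/w5f.png",f[:,:,::-1]);cv2.imwrite("pics/w5.png",cv2.resize(f[0:290,130:430],None,fx=2,fy=2,interpolation=cv2.INTER_CUBIC)[:,:,::-1])
E
```

```text
time: 8.0
position: [0.5732, 0.2713, 0.2046]
orientation: [-0.07, -3.14, 0.001]
ft_force: [0.4, -0.8, 0.4]
grip_width: 0.0849
gripper_force: 0.0
(array([ 0.515, -0.085]), np.float64(0.014276508986711069), array([[-0.0001, -0.    ],
       [ 0.0001,  0.    ]]))
[0.5732 0.2713 0.2046] [-0.0696 -3.1395  0.0013]
```

View pics/w5.png

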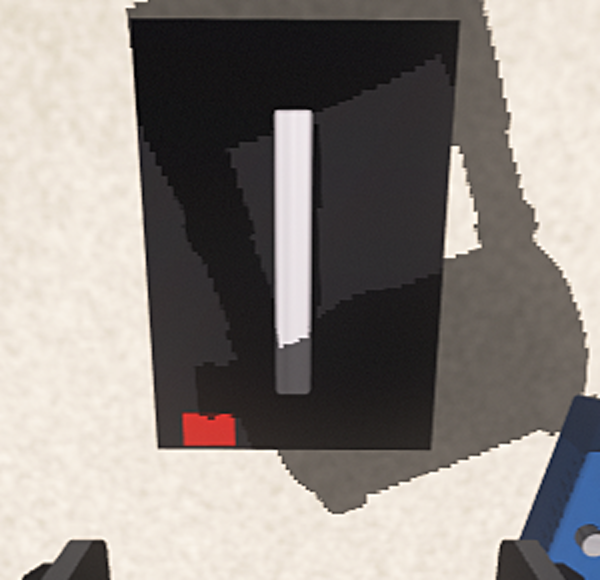

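The cover corners in the crop are (131,19), (460,20), (432,449) and (159,448). The bar top runs from (293,110) to (293,394), and the red mark is at the far left, the +x,-y corner.

```bash
sed -i 's/^JT,JA=.*/JT,JA=np.array([.515,-.085]),.0143/' h.py
python3 - <<'E'
from h import *
np.set_printoptions(precision=4,suppress=True)
d=np.load("w5.npz");s=dict(position=d["p"],orientation=d["o"])
W=lambda c,z:ray("wrist",crop(c,(130,0),2),z,s)
w=[W(c,.036) for c in((131,19),(460,20),(432,449),(159,448))]+[W((293,110),.074),W((293,394),.074)]
t,th,r=fit([(-.09,-.065),(-.09,.065),(.09,.065),(.09,-.065),(-.053,0),(.053,0)],w);print(t,th,r)
print(fit([(-.053,0),(.053,0)],w[4:]))
print(goto([*t,.073],np.pi+th))
E
```

```text
[0.514 0.271] -0.047387544555503223 [[ 0.0001  0.0003]
 [ 0.      0.    ]
 [-0.0002  0.    ]
 [-0.0002  0.0004]
 [ 0.0007 -0.0003]
 [-0.0004 -0.0004]]
(array([0.5141, 0.2706]), np.float64(-0.04840946747253863), array([[ 0.0005, -0.    ],
       [-0.0005,  0.    ]]))
(array([ 0.0592, -0.0021,  0.132 ]), array([-0.0008, -0.0009,  0.002 ]))
```

In the tool's units: 0.03 m is 0.6, 0.0292 m is 0.584, 0.001 rad / 4 = 0.0003.

```bash
python3 inch.py '[[[0.6,-0.02,0.2],[0,0,0.0003]],[[0.584,-0.02,0.4],[0,0,0.0003]],[[0,0,0.6],[0,0,0]],[[0,0,0.6],[0,0,0]],[[0,0,0.6],[0,0,0]],[[0,0,0.43],[0,0,0]],[[0,0,0],[0,0,0]]]' | head -4
python3 inch.py '[[[0,0,0],[0,0,0]],[[0,0,0],[0,0,0]],[[0,0,0],[0,0,0]],[[0,0,0],[0,0,0]],[[0,0,0],[0,0,0]],[[0,0,0],[0,0,0]],[[0,0,0],[0,0,0]],[[0,0,0],[0,0,0]]]' 0 100
```

```text
time: 8.75
position: [0.5131, 0.2701, 0.0618]
orientation: [-0.077, -3.137, 0.003]
ft_force: [0.4, -0.4, 0.3]
time: 9.55
position: [0.5144, 0.2724, 0.0644]
orientation: [0.073, 3.14, 0.0]
ft_force: [-0.1, -2.4, 6.7]
grip_width: 0.0126
gripper_force: 97.7
```

In the tool's units: -0.04 m is -0.8, -0.02 m is -0.4.

```bash
python3 inch.py '[[[0,0,-0.4],[0,0,0]],[[0,0,-0.8],[0,0,0]],[[0,0,-0.8],[0,0,0]],[[0,0,-0.8],[0,0,0]],[[0,0,0],[0,0,0]],[[0,0,0],[0,0,0]]]'
for i in 1 2 3; do python3 inch.py '[[[0,0,0],[0,0,0]]]' | sed -n 2,4p; done
python3 - <<'E'
from h import *
print(goto([*jig(0,0),.2043],np.pi+JA))
s=env.read_state();f=eyes.grab_frame("wrist");np.savez("w6",p=s["position"],o=s["orientation"]);cv2.imwrite("pics/w6f.png",f[:,:,::-1])
E
```

```text
time: 10.15
position: [0.5141, 0.2725, 0.2041]
orientation: [0.073, 3.14, 0.001]
ft_force: [-0.4, 1.0, -4.7]
grip_width: 0.0118
gripper_force: 98.5
position: [0.5132, 0.2721, 0.2024]
orientation: [-0.073, -3.138, 0.002]
ft_force: [0.2, 0.3, -4.6]
position: [0.5134, 0.2721, 0.2023]
orientation: [-0.073, -3.138, 0.002]
ft_force: [0.6, 0.3, -4.9]
position: [0.5137, 0.2722, 0.2027]
orientation: [-0.073, -3.139, 0.001]
ft_force: [0.6, 0.0, -3.8]
(array([-0.01805384, -0.35678712, -0.00129964]), array([-0.00083806, -0.00209053, -0.06112534]))
```

View pics/w6f.png

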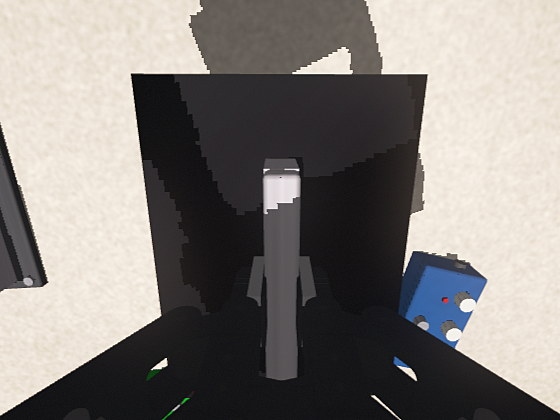

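The held cover shows its rear plate edge corners at (132,74) and (427,74), so it is level with the image rows. From these I can get its offset in the hand.

```bash
python3 - <<'E'
from h import *
np.set_printoptions(precision=4,suppress=True)
P=eyes.camera_params("wrist");H=P["hand_eye"];K=P["camera_matrix"]
g=cv2.cvtColor(cv2.imread("pics/w6f.png"),6).astype(float)
for r in(80,100,120):print(r,[np.argmax(abs(np.diff(g[r,c:c+60])))+c+.5 for c in(110,400)])
for c in(170,300,400):print(c,np.argmax(abs(np.diff(g[60:90,c])))+60.5)
for zt in(.0255,.0275,.0295):
  o=[]
  for uv in((132,73.5),(427,73.5)):
    d=H[:3,:3]@np.linalg.solve(K,[*uv,1]);t=H[:3,3];o.append(t+d*(zt-t[2])/d[2])
  print(zt,*o,o[1][1]-o[0][1])
E
```

```text
80 [np.float64(131.5), np.float64(426.5)]
100 [np.float64(133.5), np.float64(423.5)]
120 [np.float64(136.5), np.float64(421.5)]
170 73.5
300 73.5
400 73.5
0.0255 [ 0.0901 -0.0638  0.0255] [0.0901 0.0634 0.0255] 0.12717138209939188
0.0275 [ 0.0902 -0.0646  0.0275] [0.0903 0.0642 0.0275] 0.1288171802279434
0.0295 [ 0.0904 -0.0654  0.0295] [0.0904 0.065  0.0295] 0.13046297835649487
```

In the tool's units: -0.0446 m is -0.892, -0.0223 m is -0.446, -0.031 rad / 4 = -0.0078.

```bash
python3 inch.py '[[[-0.024,-0.446,0],[0,0,0]],[[-0.046,-0.892,0],[0,0,0]],[[-0.046,-0.892,0],[0,0,0]],[[-0.046,-0.892,0],[0,0,0]],[[-0.046,-0.892,0],[0,0,0]],[[-0.046,-0.892,0],[0,0,0]],[[-0.046,-0.892,0],[0,0,0]],[[-0.046,-0.892,0],[0,0,0]],[[-0.022,-0.446,0],[0,0,-0.0075]],[[0,0,0],[0,0,-0.0078]]]' | head -3
cat > avg.py <<'E'
from h import *
np.set_printoptions(precision=4,suppress=True)
D=[]
for i in range(8):
    eyes.grab_frame("wrist");s=env.read_state();D.append(np.r_[goto([*jig(0,0),.137],np.pi+JA,s)[0],goto([*jig(0,0),.137],np.pi+JA,s)[1],s["position"],s["ft_force"],s["wrist_torque"]])
print(np.mean(D,0).reshape(5,3),s["time"],s["grip_width"],"std",np.std(D,0)[:6])
E
python3 inch.py '[[[0,0,0],[0,0,0]],[[0,0,0],[0,0,0]],[[0,0,0],[0,0,0]]]' >/dev/null; python3 avg.py
```

```text
time: 11.5
position: [0.5159, -0.0879, 0.2037]
orientation: [0.019, -3.141, 0.001]
[[ 0.0009 -0.0005  0.067 ]
 [ 0.     -0.      0.0003]
 [ 0.5159 -0.0845  0.204 ]
 [ 0.2809 -0.157  -4.2104]
 [-0.0046  0.0057 -0.0009]] 12.2 0.011945773949493527 std [0.     0.0002 0.     0.     0.0001 0.0001]
```

In the tool's units: 0.02 m is 0.4, 0.0006 m is 0.012.

```bash
python3 inch.py '[[[0.012,-0.006,0.4],[0,0,0]],[[0,0,0.4],[0,0,0]],[[0,0,0.36],[0,0,0]],[[0,0,0],[0,0,0]],[[0,0,0],[0,0,0]],[[0,0,0],[0,0,0]]]' >/dev/null; python3 avg.py
python3 inch.py '[[[0,0,0.06],[0,0,0]],[[0,0,0.06],[0,0,0]],[[0,0,0.06],[0,0,0]],[[0,0,0],[0,0,0]]]'
```

```text
[[ 0.0006  0.0002  0.0096]
 [-0.0003  0.0009 -0.0001]
 [ 0.5156 -0.0852  0.1466]
 [ 0.2157 -0.2186 -4.2803]
 [-0.0205 -0.0116  0.0098]] 13.2 0.011843473042354216 std [0.0002 0.     0.0003 0.0001 0.0004 0.    ]
time: 13.6
position: [0.515, -0.085, 0.1364]
orientation: [0.022, -3.141, -0.0]
ft_force: [-0.0, -0.5, -4.6]
grip_width: 0.012
gripper_force: 98.5
```

In the tool's units: 0.0015 m is 0.03.

```bash
for i in 1 2 3 4; do python3 inch.py '[[[0,0,0.03],[0,0,0]],[[0,0,0],[0,0,0]]]' | sed -n '2p;4p'; done
```

```text
position: [0.5152, -0.0851, 0.1353]
ft_force: [0.1, -0.0, -3.6]
position: [0.5152, -0.0851, 0.1339]
ft_force: [0.0, -0.4, -4.0]
position: [0.5152, -0.0851, 0.1324]
ft_force: [0.3, 0.3, -3.2]
position: [0.5152, -0.0851, 0.1308]
ft_force: [0.2, 0.2, -3.5]
```

In the tool's units: 0.0012 m is 0.024.

```bash
for i in 1 2 3 4 5; do python3 inch.py '[[[0,0,0.024],[0,0,0]],[[0,0,0],[0,0,0]]]' | sed -n '2p;4p'; done; python3 avg.py
```

```text
position: [0.5153, -0.0852, 0.1298]
ft_force: [1.0, -0.6, -3.3]
position: [0.5155, -0.0853, 0.1288]
ft_force: [-2.3, -1.7, 4.9]
position: [0.5155, -0.0854, 0.1277]
ft_force: [-1.8, -2.2, 6.6]
position: [0.5155, -0.0854, 0.1265]
ft_force: [-3.2, -3.6, 8.0]
position: [0.5155, -0.0854, 0.1254]
ft_force: [-2.6, -4.1, 9.5]
[[ 0.0005  0.0005 -0.0115]
 [-0.0006  0.0007 -0.0001]
 [ 0.5155 -0.0855  0.1255]
 [-3.2803 -3.6531  9.403 ]
 [-0.4681  0.5501  0.0121]] 15.8 0.011954436866196712 std [0. 0. 0. 0. 0. 0.]
```

In the tool's units: 0.0008 m is 0.016, -0.0004 m is -0.008.

```bash
python3 inch.py '[[[0.008,-0.008,0.016],[0,0,0]],[[0,0,0],[0,0,0]]]' | sed -n '2p;4p'; for i in 1 2 3; do python3 inch.py '[[[0,0,0.016],[0,0,0]],[[0,0,0],[0,0,0]]]' | sed -n '2p;4p'; done; python3 avg.py
```

```text
position: [0.5154, -0.0858, 0.1248]
ft_force: [-2.3, -2.7, 10.6]
position: [0.5154, -0.086, 0.1243]
ft_force: [-3.9, -4.1, 15.9]
position: [0.5154, -0.0861, 0.1241]
ft_force: [-7.6, -4.7, 29.4]
position: [0.5155, -0.0861, 0.124]
ft_force: [-12.9, -3.8, 46.3]
[[  0.0004   0.0011  -0.013 ]
 [ -0.0014   0.0025  -0.    ]
 [  0.5155  -0.0861   0.124 ]
 [-12.6431  -4.2718  46.3265]
 [ -0.2629   2.0203  -0.0196]] 17.0 0.011775520293943095 std [0. 0. 0. 0. 0. 0.]
```

In the tool's units: -0.0008 m is -0.016.

```bash
python3 inch.py '[[[0,0,-0.016],[0,0,0]],[[0,0,0],[0,0,0]],[[0,0,0],[0,0,0]],[[0,0,0],[0,0,0]]]'; python3 avg.py; python3 -c "
from cell import env, eyes, ticket
print(ticket.hand_in())"
```

```text
time: 17.4
position: [0.5154, -0.0861, 0.1241]
orientation: [-0.022, 3.14, -0.002]
ft_force: [-8.1, -5.1, 30.3]
grip_width: 0.0121
gripper_force: 103.3
[[ 0.0004  0.0011 -0.0129]
 [-0.0012  0.002  -0.0001]
 [ 0.5154 -0.0861  0.1241]
 [-7.9528 -5.1929 29.0621]
 [-0.4234  1.2392 -0.023 ]] 17.8 0.011916440727048014 std [0. 0. 0. 0. 0. 0.]
the job is handed in; nothing more can be done
None
```

I handed the job in at 17.8 s: the door is shut on its catch, and the cover is over both pins, seated on the rim and held gripped and pressed down with about 29 N; no verdict came back.

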